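# Take the tiffin off its draining stand and snap it into its clip base

### The job

Lift the steel tiffin by its handle off the sloping wooden draining stand and set it down on the grey clip base beside it, its two side lugs resting on the two hooks without forcing them, and let go of it. Then press it straight down, firmly but without ramming it, until both hooks have clicked over the lugs and the tiffin sits fully home. Leave the other things on the desk where they are and do not tip the tiffin over.

Things in the scene. Friction and masses are not known exactly. Their poses are not given: they have to be found in the camera images.
- tiffin_center (a point): Centre of the round steel tiffin (100 mm across, 0.35 to 0.6 kg): on its axis, 40 mm above its underside. Its z axis is the tiffin's own up axis, its y axis runs along the handle and through both lugs. The lid's flat top is 80 mm above the underside. It starts leaning 0.35 rad towards the stand's front, held there by friction and the lip. It is the same turned by half a turn.
- handle (a point): Centre of the tiffin's rigid flat handle bar: on the tiffin's axis, 126 mm above its underside; same axes as the tiffin. The bar is 12 mm wide (along x), 12 mm high and 90 mm long (along y); its top is 132 mm above the underside, and there is 38 mm of free height between the bar and the lid. Two posts carry it, 43 mm from the middle along y.
- lug_l (a point): Centre of the lug on the tiffin's +y side, a round bar 8 mm thick and 52 mm long lying along the tiffin's x, 56 mm from its axis and 58 mm above its underside.
- lug_r (a point): The same lug on the tiffin's -y side.
- stand_top (a point): Middle of the sloping top face of the wooden draining stand (fixed; 150 by 130 mm), 45 mm above the desk; axes level, yawed with the stand. The face rises 0.35 rad towards the stand's +x; a lip at its low (-x) edge stands 12 mm proud of the face. The tiffin stands on this face.
- base_seat (a point): Middle of the flat top of the grey plastic clip base (fixed; 120 mm in x, 150 in y, 12 thick), where the tiffin's underside rests when home; z up. Spring hooks stand at +y and -y. Set down lightly with its y axis along the base's (either way round), the tiffin rests by its lugs on the hooks, underside 12 to 18 mm above this point; home, the lug centres are 58 mm above it.
- hook_l_tip (a point): Inner tip of the hook at the base's +y side: 55 mm from the middle, 67 mm above the base's top. The hook is an upright arm 26 mm wide (x), 83 mm high; above its tip is a ramp leaning outwards 30 degrees from vertical, down which a lug slides; below it the catch springs over the lug. Two fixed guide ribs with flared tops flank it, 96 mm high, 61.5 mm from the middle, and centre the lugs.
- hook_r_tip (a point): The same for the hook at the base's -y side.
- hook_l (a joint): Outward bend of the spring hook at the base's +y side, rad: 0 when straight (free, or clicked over a lug), about 0.08 at most while a lug passes. Driving both lugs past takes about 12 to 22 N of downward push besides the tiffin's weight; pressed off the middle, one side may click before the other.
- hook_r (a joint): The same for the hook at the base's -y side.
- stapler: Bystander: blue plastic stapler, 120 by 32 mm, 50 mm high, between stand and base. Origin under its middle.
- pencil: Bystander: pencil with a silicone tip, 175 mm long, lying on the desk. Origin under its middle.
- bowl: Bystander: ceramic bowl, 120 mm across, 50 mm high, with a glass marble in it. Origin under its middle.
- tumbler: Bystander: steel tumbler, 70 mm across, 90 mm high. Origin under its middle.
- notebook: Bystander: thick notebook, 200 by 150 by 14 mm. Origin under its middle.
- dabba: Bystander: round steel tin, 80 mm across, 80 mm high. Origin under its middle.
There are look-alikes about, which are no part of the job. What is shaped like the part that bears tiffin_center but green or pink is not meant.

How it is judged:
By the outcome, as a careful person would: the job done as asked, in the order asked, and still so for the second after the job is handed in, with the robot touching nothing.
It also fails if it takes over 72 s, if anything falls off the work surface, if the arm or the gripper's body presses on something with over 40 N, if the wrist force passes 120 N, or if a joint passes its speed limit or range.

### The arm

A 6-joint arm with a two-finger parallel gripper is mounted at the origin on the work surface. World frame = base frame: x ahead of the robot, y to its left, z up, the work surface at z = 0. Lengths are in m, angles in rad, forces in N, time in s.
With the tool pointing down it reaches from about 0.3 to 0.775 m from the base axis. Payload 14.6 kg.
Tool frame: the origin (TCP) lies at the very end of the fingers, on their centre line; the grasp point (between the pads) lies 19 mm behind it; z points along the fingers, y is the line along which they close (so a half turn about z gives the same grasp; the last joint's range is limited). The gripper opens to 94 mm and grips with 3 to 60 N. Pads are 16 mm wide; open, the fingers measure 119 mm over their backs; the gripper's body (75 mm by 177 mm) begins 78 mm behind the grasp point.
Start: joints at [-1.213, 0.3, 1.521, -0, 1.321, -0.067], TCP at [0.227, -0.501, 0.166] pointing down, gripper open.
Joint ranges: [-3.03, 3.03], [-0.79, 2.21], [0.23, 2.52], [-1.04, 4.18], [0, 3.07], [-2.55, 2.55]. Speed limits (rad/s): [2.22, 2.22, 2.57, 3.14, 3.14, 3.14].

### API

Orientations are given as [roll, pitch, yaw] about the fixed x, y, z axes, in that order (R = Rz(yaw) Ry(pitch) Rx(roll)).
In Python, from station import ctrl gives the robot as it stands. The module is installed in compiled form; this text tells all that it offers.
- The arm moves only by the tool play_rows, never from a script. Its argument "commands" is a list of rows, each a list of 7 numbers: the shift along the tool's x, y, z in m, then the turn, a rotation vector about the tool's x, y, z in degrees, then the closure, from -1 (fully open) to 1 (shut). A call has 1 to 20 rows; each row shifts and turns the commanded pose from where the row before left it, along the tool's axes as they then stand; what a row does not reach is not made up. A row lasts 1/12 s, in which the tool goes at most 41.7 mm and 7.16 degrees, less where a joint would pass 70% of its speed; a pose out of reach is approached as far as the arm can. A call is refused whole if a number of a shift passes 0.0417 or a number of a turn 7.16, either way. A call with a gripper value outside its range is refused whole. The fingers move at their own pace and stop on an object; "force" is the grip in N (left out, the last holds). Time passes only in rows, so rows that do not move let the fingers close. It gives the time, the measured TCP pose, the force, the opening and the grip force at its end, in the units of the state.
- ctrl.get_obs(): the state, without advancing time (a new reading comes with each control period).
- ctrl.camera(name): name is "scene" or "top"; returns the picture (384x512x3 uint8, blue, green, red); there is no depth.
- ctrl.camera_model(name): a dict with "fx", "fy", "cx", "cy" (pixels), "distortion" ([k1, k2, p1, p2, k3] as OpenCV has them; the pictures are not rectified), "rvec" (rotation vector, rad) and "tvec" (3), from world to camera coordinates, as OpenCV has them. Camera axes: x right, y down, z forward; pixel columns grow to the right and rows downward; lengths in m; the calibration is good to about 2 mm. A picture is of the moment at which its call begins. camera_model takes no time and is no camera call.
- ctrl.hand_in(): hands the job in; it is judged then, once.
The state is a dict: "time_s": time; "qpos": joint angles; "joint_vel": joint speeds; "tau": joint torques, N m; "ee_pos": TCP position; "eef_rot": TCP orientation; "force": force on the tool from outside, world axes, zero at the start; "moment": the same for the moment, N m; "grip_width": finger opening in m; "grip_force": force on a finger pad.
Only numpy, scipy, OpenCV 4.12 (cv2) and the standard library are available. Lean on these libraries where they do the work, as an engineer would, in place of code of your own. Each camera call takes 0.05 s, during which the arm holds its last target. There are 200 camera calls.

## Working session

There is one attempt and no reset: what is moved stays moved. The work goes in short steps, Python scripts to look and compute and a tool call to move; the robot and the scene stay as the last step left them, time stands still between calls to the robot, and variables do not carry over. Pictures are saved under pics/ and viewed, at most 10 in all, crops included, and the job is handed in when it is done.

Besides the shell and the picture viewer there is one more tool, called after "Call:" as name(argument=value, ...) on one line, values as JSON. play_rows: Moves the arm, as the interface text tells. Its arguments: {"type":"object","properties":{"commands":{"type":"array","items":{"type":"array","items":{"type":"number"}}},"force":{"type":"number"}},"required":["commands"]}

```bash
mkdir -p pics
cat > h.py <<'E'
import numpy as np, cv2
from station import ctrl
from scipy.spatial.transform import Rotation as R
def cam(n):
    m=ctrl.camera_model(n); K=np.array([[m['fx'],0,m['cx']],[0,m['fy'],m['cy']],[0,0,1]],float)
    return K,np.array(m['distortion'],float),np.array(m['rvec'],float),np.array(m['tvec'],float)
def ray(n,px):
    K,d,r,t=cam(n); u=cv2.undistortPoints(np.array([[px]],float),K,d)[0,0]
    M=cv2.Rodrigues(r)[0]; D=M.T@np.array([u[0],u[1],1]); return -M.T@t.ravel(),D/np.linalg.norm(D)
def atz(n,px,z):
    o,D=ray(n,px); return o+D*(z-o[2])/D[2]
def tri(a,b):
    (o1,d1),(o2,d2)=ray('scene',a),ray('top',b)
    s=np.linalg.lstsq(np.c_[d1,-d2],o2-o1,rcond=None)[0]; p,q=o1+d1*s[0],o2+d2*s[1]
    return (p+q)/2,np.linalg.norm(p-q)
def proj(n,P):
    K,d,r,t=cam(n); return cv2.projectPoints(np.array(P,float).reshape(-1,3),r,t,K,d)[0].reshape(-1,2)
E
python3 - <<'E'
from h import *
a=ctrl.camera('scene');b=ctrl.camera('top')
cv2.imwrite('pics/s0.png',a);cv2.imwrite('pics/t0.png',b)
cv2.imwrite('pics/s0b.png',cv2.resize(a,(800,600),interpolation=3));cv2.imwrite('pics/t0b.png',cv2.resize(b,(800,600),interpolation=3))
for n in('scene','top'):print(ray(n,(256,192)),cam(n)[0][0,0])
print(ctrl.get_obs())
E
```

```text
(array([1.31853495, 0.69872751, 0.88409635]), array([-0.56659177, -0.56225681, -0.60236288])) 408.96179985543006
(array([0.41159767, 0.01669971, 1.25431577]), array([ 0.15917945, -0.01468227, -0.98714048])) 423.23817197582315
{'time_s': 0.1, 'qpos': array([-1.21263676e+00,  3.00417550e-01,  1.52148437e+00,  2.23789265e-05,
        1.32067427e+00, -6.65812981e-02]), 'joint_vel': array([ 0.0001043 , -0.00199866, -0.001582  ,  0.00091802, -0.00077293,
        0.00073923]), 'tau': array([ 4.57002234e-04, -5.32645333e+01, -3.53283656e+01,  7.09144771e-02,
        2.34898890e-02, -7.26737676e-05]), 'ee_pos': array([ 0.2265704 , -0.5008864 ,  0.16505663]), 'eef_rot': array([-3.14061273e+00, -8.70661179e-05,  4.24735270e-01]), 'force': array([ 0.21703414, -0.42696588,  0.15966573]), 'moment': array([0.00958331, 0.00198079, 0.05688584]), 'grip_force': 0.0, 'grip_width': 0.09403181196366345}
```

View pics/s0b.png

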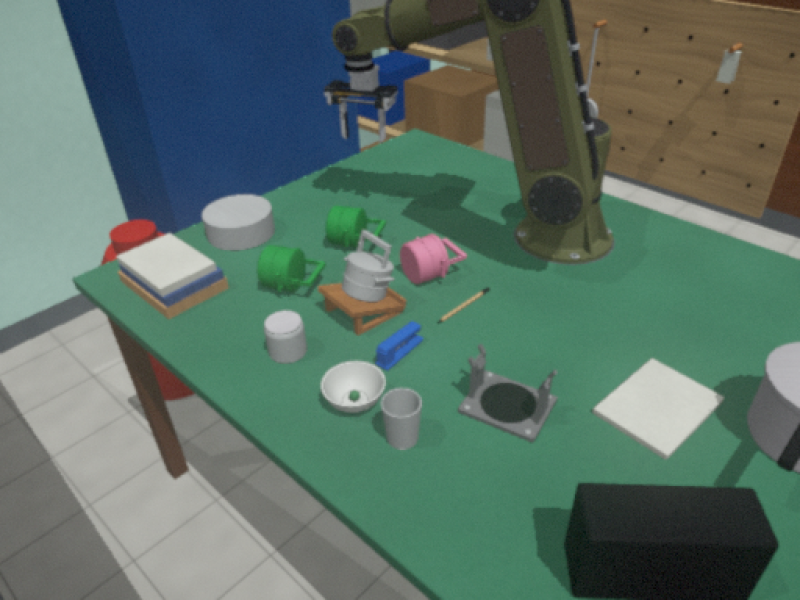

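View pics/t0b.png

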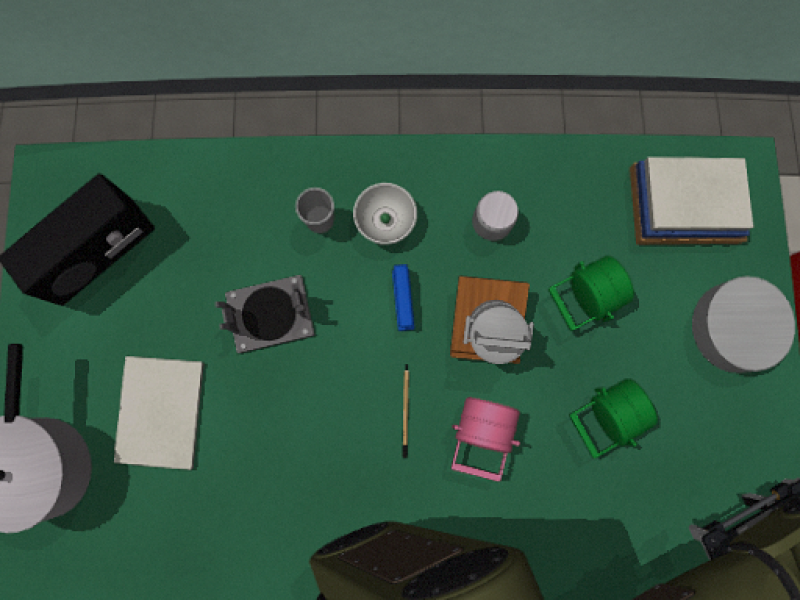

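Could be taken for the tiffin (top picture, 800x600 px): the grey one on the stand (499,333), the green ones (603,288) and (623,412), the pink one (488,425), the dabba (496,215) and the grey drum (745,325). The grey one on the wooden stand, with handle and lugs, fits the description, and the base is at (268,313). I'll check with one close crop.

Run:
```python
from h import *
a=cv2.imread('pics/s0.png');b=cv2.imread('pics/t0.png')
def c(i,x,y,w=80,h=60): return cv2.resize(i[y:y+h,x:x+w],(400,300),interpolation=cv2.INTER_CUBIC)
g=np.vstack([np.hstack([c(a,195,143,80,60),c(b,275,172,80,60)]),np.hstack([c(a,285,220,80,60),c(b,132,170,80,60)])])
cv2.imwrite('pics/c0.png',g)
```

```text
(no output)
```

View pics/c0.png

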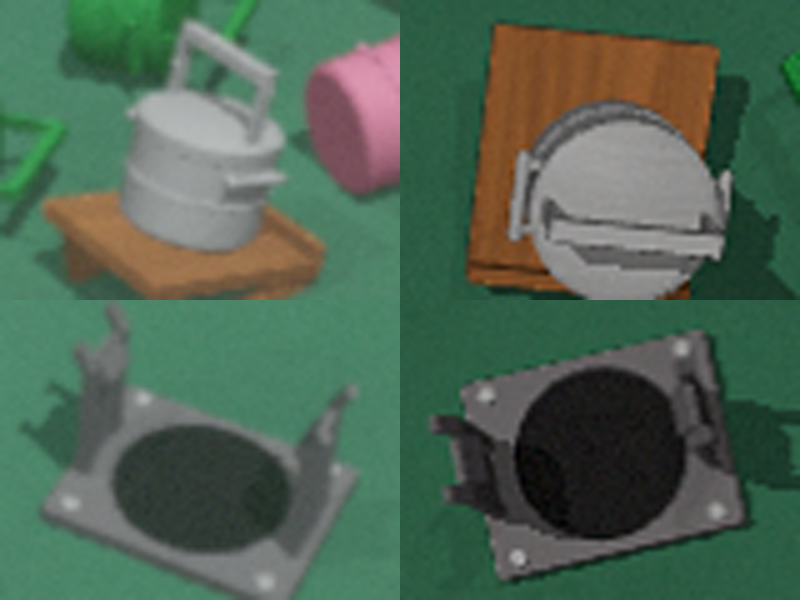

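```bash
cat > fit.py <<'E'
from h import *
from scipy.optimize import least_squares
def T(u,v): return (275+(u-400)/5,172+v/5)
def S(u,v): return (195+u/5,143+v/5)
def B(u,v): return (132+(u-400)/5,170+(v-300)/5)
def C(u,v): return (285+u/5,220+(v-300)/5)
# base: x,y,yaw, bolt half-spacings a,b
ob=[('top',B(487,394),(1,1)),('top',B(682,348),(1,-1)),('top',B(718,511),(-1,-1)),('top',B(517,557),(-1,1)),
    ('scene',C(143,398),(-1,1)),('scene',C(70,502),(-1,-1)),('scene',C(265,581),(1,-1)),('scene',C(337,470),(1,1))]
# scene order resolved by projection below
oc=[('top',B(460,388),(1,1)),('top',B(708,332),(1,-1)),('top',B(745,522),(-1,-1)),('top',B(503,580),(-1,1))]
def rb(p,full=False):
    Rz=R.from_euler('z',p[2]).as_matrix(); o=np.array([p[0],p[1],.012]); e=[]
    tp=[(c,o+Rz@[s[0]*p[3],s[1]*p[4],0.001],px) for c,px,s in ob if c=='top']+[(c,o+Rz@[s[0]*.06,s[1]*.075,0],px) for c,px,s in oc]
    for c,P,px in tp: e+=list(proj(c,P)[0]-px)
    sc=[proj('scene',o+Rz@[i*p[3],j*p[4],0.001])[0] for i in(1,-1) for j in(1,-1)]
    for c,px,_ in ob:
        if c=='scene': e+=list(min((q-px for q in sc),key=np.linalg.norm))
    return np.array(e)
c0=atz('top',B(601,452),.012)
b=least_squares(rb,[c0[0],c0[1],.23,.05,.065],loss='soft_l1'); print('base',b.x.round(4),'rms',np.sqrt((b.fun**2).mean()),b.fun.round(1))
to=[('top',T(552,235),(0,.045,.092)),('top',T(722,247),(0,-.045,.092)),('top',T(523,155),(.026,.056,.020)),('top',T(515,237),(-.026,.056,.020)),
    ('top',T(730,175),(.026,-.056,.020)),
    ('scene',S(188,28),(0,-.045,.089)),('scene',S(268,82),(0,.045,.089)),('scene',S(228,187),(-.026,.056,.018)),('scene',S(283,180),(.026,.056,.018))]
def rt(p):
    M=R.from_rotvec(p[3:]).as_matrix(); return np.concatenate([proj(c,p[:3]+M@P)[0]-px for c,px,P in to])
if __name__=='__main__':
    print([atz('top',T(u,v),z).round(3) for u,v,z in((497,25,.07),(718,45,.07),(468,283,.03))])
    h=(atz('top',T(637,241),.17))
    print(h)
    for s in (1,-1):
        g=R.from_euler('zy',[0,-.35])
        to2=to
        if s<0: # swap lug x-ends in the scene
            to[7:]=[(to[7][0],to[8][1],to[7][2]),(to[8][0],to[7][1],to[8][2])]
        r=least_squares(rt,np.r_[h[0]+.03,h[1],.09,g.as_rotvec()],loss='soft_l1')
        M=R.from_rotvec(r.x[3:]).as_matrix()
        print(s,r.x[:3].round(4),'lean',np.arccos(M[2,2]),'z',M[:,2].round(3),'y',M[:,1].round(3),'handle',(r.x[:3]+M[:,2]*.086).round(4));print(r.fun.round(1))
E
python3 fit.py
```

```text
base [0.5896 0.2485 0.2157 0.0502 0.0606] rms 0.8696654995997046 [-0.7  0.2 -0.2  0.2 -0.4  0.2 -0.3  0.3 -0.5 -0.7 -1.3 -0.7 -0.3  0.1
 -1.5  0.  -0.7 -1.3 -0.9 -1.2 -0.6 -1.1 -1.9 -1.5]
[array([ 0.644, -0.111,  0.07 ]), array([ 0.631, -0.238,  0.07 ]), array([ 0.5  , -0.094,  0.03 ])]
[ 0.51018133 -0.16959267  0.17      ]
1 [ 0.5449 -0.1765  0.0709] lean 0.39333824233253034 z [-0.379  0.054  0.924] y [ 0.115  0.993 -0.011] handle [ 0.5122 -0.1718  0.1503]
[ -0.3   0.1  -0.1   1.    0.7  -0.8   0.2   0.7  -0.5  -0.9  -0.3  -0.
   0.   -0.1  10.   -0.9 -12.4   1.3]
-1 [ 0.5421 -0.1755  0.0703] lean 0.35017803934810254 z [-0.34   0.046  0.939] y [ 0.112  0.994 -0.008] handle [ 0.5129 -0.1716  0.1511]
[-0.3 -0.2 -0.2  0.6  0.4 -0.1 -0.1  1.6 -0.9 -0.3 -0.5 -0.1 -0.1 -0.3
 -0.3  0.1 -0.8  0. ]
```

```bash
cat > plan.py <<'E'
from h import *
def pose(): 
    o=ctrl.get_obs(); return np.array(o['ee_pos']),R.from_euler('xyz',o['eef_rot']),o
def tool(z,y):
    z=np.array(z,float);z/=np.linalg.norm(z);y=np.array(y,float);y-=z*(y@z);y/=np.linalg.norm(y)
    return R.from_matrix(np.c_[np.cross(y,z),y,z])
def rows(p,r,p2,r2,N):
    w=(r.inv()*r2).as_rotvec()/N; A=sum(R.from_rotvec(w*k).as_matrix() for k in range(N))
    s=np.linalg.solve(A,r.inv().apply(p2-p)); print(N,'x',(s*1).round(4).tolist(),np.degrees(w).round(2).tolist())
    return p2,r2
H=np.array([.513,-.1717,.151]); tz=np.array([.342,-.046,-.939]); RG=tool(tz,[.934,-.112,.34])
E
python3 - <<'E'
from plan import *
p,r,o=pose()
p,r=rows(p,r,H-.071*tz,RG,16)
rows(p,r,H+.019*tz,RG,6)
E
```

```text
16 x [0.0278, 0.0005, -0.0025] [-1.16, 0.63, -3.63]
6 x [-0.0, 0.0, 0.015] [0.0, 0.0, 0.0]
```

Call:
play_rows(commands=[[0.0278,0.0005,-0.0025,-1.16,0.63,-3.63,-1],[0.0278,0.0005,-0.0025,-1.16,0.63,-3.63,-1],[0.0278,0.0005,-0.0025,-1.16,0.63,-3.63,-1],[0.0278,0.0005,-0.0025,-1.16,0.63,-3.63,-1],[0.0278,0.0005,-0.0025,-1.16,0.63,-3.63,-1],[0.0278,0.0005,-0.0025,-1.16,0.63,-3.63,-1],[0.0278,0.0005,-0.0025,-1.16,0.63,-3.63,-1],[0.0278,0.0005,-0.0025,-1.16,0.63,-3.63,-1],[0.0278,0.0005,-0.0025,-1.16,0.63,-3.63,-1],[0.0278,0.0005,-0.0025,-1.16,0.63,-3.63,-1],[0.0278,0.0005,-0.0025,-1.16,0.63,-3.63,-1],[0.0278,0.0005,-0.0025,-1.16,0.63,-3.63,-1],[0.0278,0.0005,-0.0025,-1.16,0.63,-3.63,-1],[0.0278,0.0005,-0.0025,-1.16,0.63,-3.63,-1],[0.0278,0.0005,-0.0025,-1.16,0.63,-3.63,-1],[0.0278,0.0005,-0.0025,-1.16,0.63,-3.63,-1],[0,0,0,0,0,0,-1],[0,0,0,0,0,0,-1],[0,0,0,0,0,0,-1]], force=30)

```text
time_s: 1.68
ee_pos: [0.4889, -0.1696, 0.2185]
eef_rot: [2.789, 0.005, 1.448]
force: [-0.5, -0.5, 0.8]
grip_width: 0.094
grip_force: 0.0
```

Run:
```python
from plan import *
p,r,o=pose(); print(p,H-.071*tz,(r.inv()*RG).as_rotvec(),o['time_s'])
rows(p,r,H-.071*tz,RG,1);rows(p,r,H+.019*tz,RG,8)
a=ctrl.camera('scene');b=ctrl.camera('top')
def c(i,x,y,w=100,h=75): return cv2.resize(i[y:y+h,x:x+w],(400,300),interpolation=cv2.INTER_CUBIC)
cv2.imwrite('pics/c1.png',np.hstack([c(a,185,125),c(b,265,155)]))
```

```text
[ 0.48892731 -0.16955098  0.21851222] [ 0.488718 -0.168434  0.217669] [ 0.00021809  0.0010289  -0.00168884] 1.6833
1 x [0.0011, -0.0006, 0.0007] [0.01, 0.06, -0.1]
8 x [0.0001, -0.0001, 0.0113] [0.0, 0.01, -0.01]
```

View pics/c1.png

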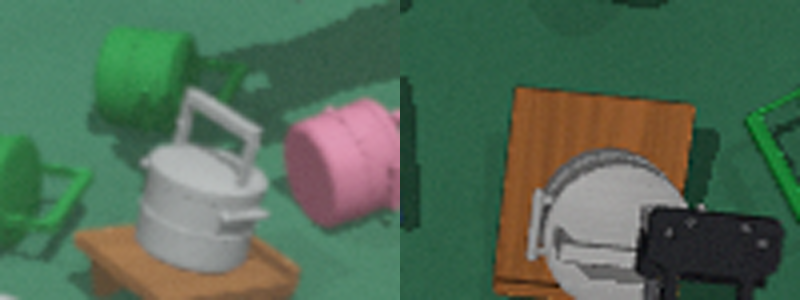

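The scene crop shows no gripper near the handle. The top crop shows it right of the handle, around crop px (710,245). Before descending I'll check this against the projected TCP.

Run:
```python
from plan import *
a=ctrl.camera('scene');b=ctrl.camera('top')
p,r,o=pose(); print(p,o['time_s'],proj('scene',[p,H]),proj('top',[p,H,p-.2*tz]))
for i,n in((a,'scene'),(b,'top')):
    for P in(p,H): cv2.circle(i,tuple(int(v) for v in proj(n,P)[0]),3,(0,0,255),1)
cv2.imwrite('pics/c2.png',np.hstack([cv2.resize(i,(400,300)) for i in(a,b)]))
```

```text
[ 0.48888578 -0.16992215  0.21833246] 1.8833 [[244.44882417 134.55934053]
 [239.90310033 154.56405496]] [[326.14845546 226.97890028]
 [321.9467126  219.79393069]
 [339.40315394 253.86561026]]
```

View pics/c2.png

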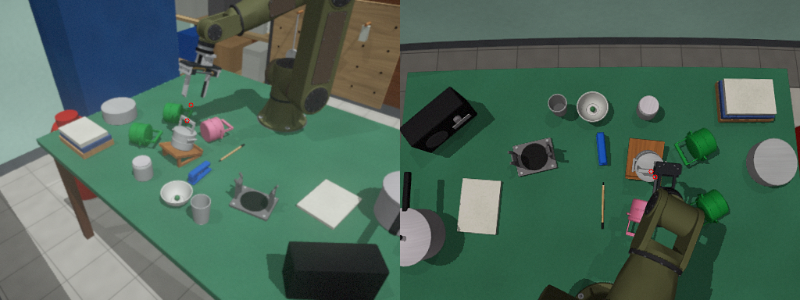

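Run:
```python
from plan import *
a=ctrl.camera('scene');b=ctrl.camera('top')
p,r,o=pose(); M=r.as_matrix()
def w(y,z,x=0): return p+M@[x,y,z]
pts=[w(.047,0),w(-.047,0),w(.088,-.097,.037),w(.088,-.097,-.037),w(-.088,-.097,.037),w(-.088,-.097,-.037)]
out=[]
for i,n,x,y in((a,'scene',185,75),(b,'top',280,150)):
    q=proj(n,pts);print(n,q.round(0).tolist())
    c=cv2.resize(i[y:y+90,x:x+120],(400,300),interpolation=cv2.INTER_CUBIC)
    for k,u in enumerate(q):
        t=tuple(int(v) for v in (u-[x,y])*400/120); cv2.circle(c,t,3,(0,0,255) if k<2 else (0,255,255),-1)
    out.append(c)
cv2.imwrite('pics/c3.png',np.hstack(out))
```

```text
scene [[234.0, 135.0], [255.0, 135.0], [238.0, 109.0], [223.0, 101.0], [278.0, 111.0], [264.0, 104.0]]
top [[329.0, 208.0], [324.0, 245.0], [321.0, 199.0], [354.0, 202.0], [310.0, 274.0], [342.0, 277.0]]
```

View pics/c3.png

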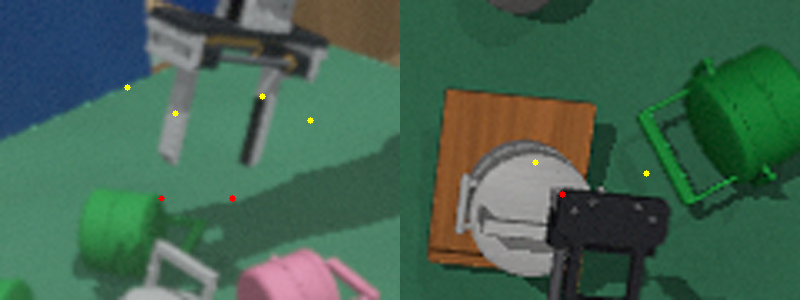

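Run:
```python
from plan import *
p=np.array([.2266,-.5009,.1651]);M=R.from_euler('xyz',[-3.1406,0,.4247]).as_matrix()
pts=[p+M@np.array(v) for v in((0,.047,0),(0,-.047,0),(.037,.088,-.097),(-.037,.088,-.097),(.037,-.088,-.097),(-.037,-.088,-.097))]
out=[]
for f,n,x,y in(('s0','scene',185,30),('t0','top',420,290)):
    i=cv2.imread(f'pics/{f}.png');q=proj(n,pts);print(n,q.round(1).tolist())
    c=cv2.resize(i[y:y+90,x:x+92],(409,400),interpolation=cv2.INTER_CUBIC)
    for k,u in enumerate(q):
        t=tuple(int(v) for v in (u-[x,y])*409/92); cv2.circle(c,t,3,(0,0,255) if k<2 else (0,255,255),-1)
    out.append(c[:,:390])
cv2.imwrite('pics/c4.png',np.hstack(out))
# base of robot axis
print(proj('scene',[[0,0,0]]),proj('top',[[0,0,0],[.3,0,0]]))
```

```text
scene [[223.1, 96.0], [243.8, 98.6], [208.4, 76.0], [215.8, 69.6], [249.1, 80.6], [255.4, 73.8]]
top [[467.1, 318.2], [436.8, 335.2], [493.9, 301.3], [507.1, 328.7], [432.7, 336.0], [446.3, 364.3]]
[[360.34732967 150.91392823]] [[258.94745735 404.50401625]
 [257.13696026 298.75711957]]
```

View pics/c4.png

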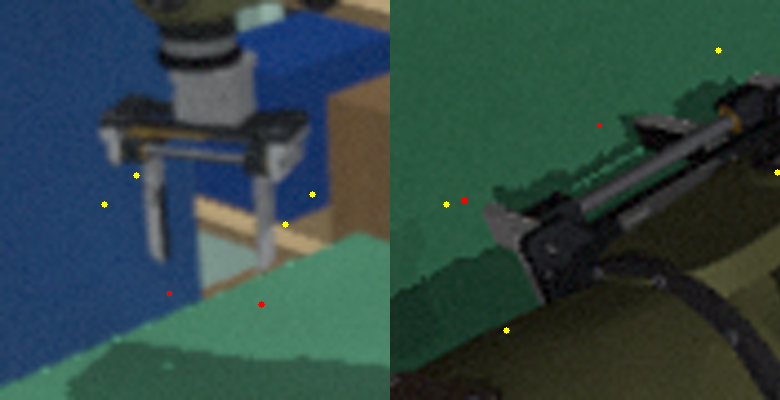

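Run:
```python
from plan import *
A,e1=tri((220.3,88.9),(476.2,317.4));B,e2=tri((244.6,90.3),(443.6,337.2))
print(A,e1,B,e2,np.linalg.norm(A-B)); m=(A+B)/2; p=np.array([.2266,-.5009,.1651]); d=m-p
M=R.from_euler('xyz',[-3.1406,0,.4247]); print('mid',m,'off world',d,'tool',M.inv().apply(d))
# now pose: scene tips
p,r,o=pose(); q=np.array([(235.4,123),(259.4,123.6)])
for nm,dd in(('world',d),('tool',r.apply(M.inv().apply(d))),('radial',np.r_[R.from_euler('z',o['qpos'][0]+1.2126).apply(d)])):
    print(nm,dd,proj('scene',[p+dd+r.apply([0,s*.047,0]) for s in(1,-1)]).round(1).tolist(),proj('top',p+dd+r.apply([0,.088,-.097])))
print(o['qpos'])
```

```text
[ 0.25101865 -0.55259055  0.1959039 ] 0.0005211229901391565 [ 0.20639297 -0.45657544  0.20252995] 0.006527911696304728 0.10608607860461705
mid [ 0.22870581 -0.50458299  0.19921693] off world [ 0.00210581 -0.00368299  0.03411693] tool [ 0.00040116  0.00418963 -0.0341211 ]
world [ 0.00210581 -0.00368299  0.03411693] [[231.6, 125.0], [253.4, 125.4]] [[342.19534515 197.12518334]]
tool [-0.00771619  0.00152864  0.03346771] [[235.0, 124.6], [256.5, 125.0]] [[339.92628074 201.79806325]]
radial [ 0.00403686 -0.00130486  0.03411693] [[231.7, 125.5], [253.5, 125.8]] [[341.04336364 196.24165781]]
[-0.47383846 -0.04054425  1.82573478  0.13384313  1.02627784 -0.40180187]
```

The real fingertips sit about 34 mm further back along the tool axis than the reported TCP; I triangulated this at the start pose and it agrees here. As a cheap check, I'll go to the nominal depth and close softly. If the fingers shut fully, the tips really are short of the bar.

Call:
play_rows(commands=[[0.001,0,0.011,0,0,0,-1],[0,0,0.011,0,0,0,-1],[0,0,0.011,0,0,0,-1],[0,0,0.011,0,0,0,-1],[0,0,0.011,0,0,0,-1],[0,0,0.011,0,0,0,-1],[0,0,0.011,0,0,0,-1],[0,0,0.011,0,0,0,-1],[0,0,0,0,0,0,-1],[0,0,0,0,0,0,1],[0,0,0,0,0,0,1],[0,0,0,0,0,0,1],[0,0,0,0,0,0,1],[0,0,0,0,0,0,1],[0,0,0,0,0,0,1],[0,0,0,0,0,0,1]], force=4)

```text
time_s: 3.32
ee_pos: [0.5193, -0.1724, 0.1362]
eef_rot: [2.788, 0.005, 1.449]
force: [0.1, 0.2, 0.4]
grip_width: 0.0509
grip_force: 0.0
```

Call:
play_rows(commands=[[0,0,0,0,0,0,1],[0,0,0,0,0,0,1],[0,0,0,0,0,0,1],[0,0,0,0,0,0,1],[0,0,0,0,0,0,1],[0,0,0,0,0,0,1],[0,0,0,0,0,0,1],[0,0,0,0,0,0,1],[0,0,0,0,0,0,1]], force=4)

```text
time_s: 4.07
ee_pos: [0.5193, -0.1723, 0.1361]
eef_rot: [2.789, 0.005, 1.449]
force: [-0.1, 0.2, 0.6]
grip_width: 0.0006
grip_force: 0.0
```

Confirmed: the fingers shut on nothing. I'll now feel for the top of the bar with the closed tips to get the offset exactly.

Call:
play_rows(commands=[[0,0,0.002,0,0,0,1],[0,0,0.002,0,0,0,1],[0,0,0.001,0,0,0,1],[0,0,0.001,0,0,0,1],[0,0,0,0,0,0,1]])

```text
time_s: 4.48
ee_pos: [0.5213, -0.1726, 0.1301]
eef_rot: [2.789, 0.005, 1.449]
force: [0.5, -0.7, 0.0]
grip_width: 0.0005
grip_force: 0.0
```

Call:
play_rows(commands=[[0,0,0.001,0,0,0,1],[0,0,0.001,0,0,0,1],[0,0,0,0,0,0,1]])

```text
time_s: 4.73
ee_pos: [0.522, -0.1727, 0.1283]
eef_rot: [2.789, 0.005, 1.449]
force: [-0.2, -0.5, 0.0]
grip_width: 0.0004
grip_force: 0.0
```

Call:
play_rows(commands=[[0,0,0.001,0,0,0,1],[0,0,0,0,0,0,1]])

```text
time_s: 4.9
ee_pos: [0.5224, -0.1728, 0.1275]
eef_rot: [2.789, 0.005, 1.449]
force: [0.6, 0.5, -0.2]
grip_width: 0.0005
grip_force: 0.0
```

Call:
play_rows(commands=[[0,0,0.001,0,0,0,1],[0,0,0.001,0,0,0,1],[0,0,0,0,0,0,1]])

```text
time_s: 5.15
ee_pos: [0.5228, -0.1729, 0.1274]
eef_rot: [2.788, 0.006, 1.449]
force: [-19.7, 4.9, 23.0]
grip_width: 0.0007
grip_force: 14.6
```

Call:
play_rows(commands=[[0,0,0.001,0,0,0,1],[0,0,0.001,0,0,0,1],[0,0,0,0,0,0,1]])

```text
time_s: 5.4
ee_pos: [0.5235, -0.1732, 0.1275]
eef_rot: [2.787, 0.006, 1.449]
force: [-40.1, 9.3, 50.1]
grip_width: 0.0002
grip_force: 30.2
```

Run:
```python
from plan import *
a=ctrl.camera('scene');p,r,o=pose();print(o['force'],p)
x,y=205,110
c=cv2.resize(a[y:y+60,x:x+80],(800,600),interpolation=cv2.INTER_CUBIC)
for P in(H,p-.034*r.apply([0,0,1])): cv2.circle(c,tuple(int(v) for v in (proj('scene',P)[0]-[x,y])*10),4,(0,0,255),-1)
cv2.imwrite('pics/c5.png',c)
```

```text
[-40.05172168   9.44853509  49.13344439] [ 0.52344057 -0.17322173  0.12753509]
```

View pics/c5.png

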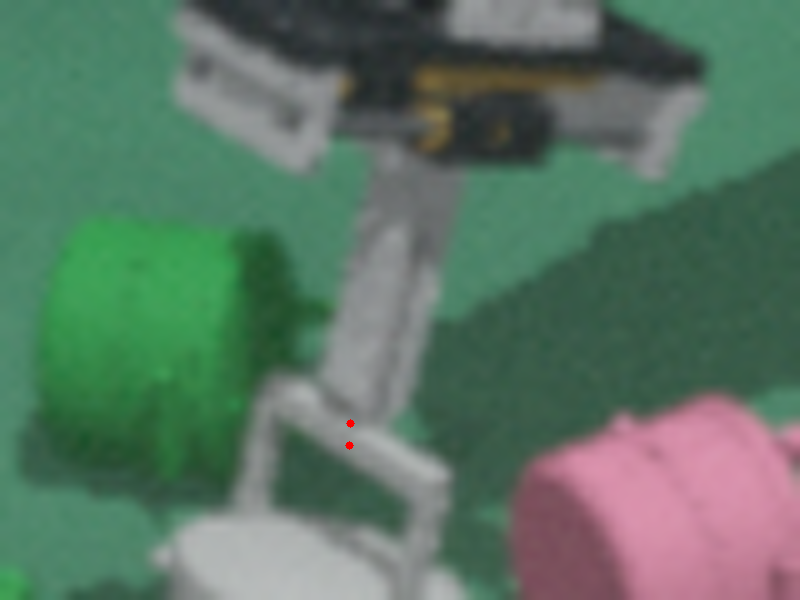

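The picture shows the closed tips resting on the middle of the bar top, around (365,415), and the push reached about 64 N, more than I wanted. That fixes the offset at about 31.5 mm. I'm backing off, opening partly, and then going in 25 mm past the bar top.

Call:
play_rows(commands=[[0,0,-0.006,0,0,0,1],[0,0,-0.006,0,0,0,1],[0,0,0,0,0,0,-0.3],[0,0,0,0,0,0,-0.3],[0,0,0,0,0,0,-0.3],[0,0,0,0,0,0,-0.3],[0,0,0,0,0,0,-0.3],[0,0,0,0,0,0,-0.3],[0,0,0,0,0,0,-0.3],[0,0,0,0,0,0,-0.3]])

```text
time_s: 6.28
ee_pos: [0.5196, -0.1724, 0.135]
eef_rot: [2.789, 0.005, 1.449]
force: [0.1, -0.4, 0.4]
grip_width: 0.0505
grip_force: 0.0
```

Run:
```python
from plan import *
p,r,o=pose();print(o['force'],p,o['grip_width'])
a=ctrl.camera('scene');b=ctrl.camera('top');cv2.imwrite('pics/s2.png',a);cv2.imwrite('pics/t2.png',b)
s=cv2.imread('pics/s0.png')
# shift of lower tiffin body between start and now
t=s[168:200,215:260]; m=cv2.matchTemplate(a[158:210,205:270],t,cv2.TM_CCOEFF_NORMED);print(cv2.minMaxLoc(m)[1::2])
rows(p,r,H+(.0256+.025)*tz,RG,6)
```

```text
[ 0.08478947 -0.36923346  0.35538469] [ 0.519613   -0.1723621   0.13496442] 0.0505463754860564
(0.9807788133621216, (10, 10))
6 x [-0.0, -0.0001, 0.0055] [0.0, 0.01, -0.01]
```

The tiffin did not shift: the template match is at zero offset. Now advancing and gripping.

Call:
play_rows(commands=[[0,0,0.0055,0,0,0,-0.3],[0,0,0.0055,0,0,0,-0.3],[0,0,0.0055,0,0,0,-0.3],[0,0,0.0055,0,0,0,-0.3],[0,0,0.0055,0,0,0,-0.3],[0,0,0.0055,0,0,0,-0.3],[0,0,0,0,0,0,1],[0,0,0,0,0,0,1],[0,0,0,0,0,0,1],[0,0,0,0,0,0,1],[0,0,0,0,0,0,1],[0,0,0,0,0,0,1],[0,0,0,0,0,0,1],[0,0,0,0,0,0,1],[0,0,0,0,0,0,1],[0,0,0,0,0,0,1],[0,0,0,0,0,0,1]], force=35)

```text
time_s: 7.8
ee_pos: [0.531, -0.174, 0.1044]
eef_rot: [2.788, 0.005, 1.448]
force: [-1.6, -0.2, 3.2]
grip_width: 0.0118
grip_force: 35.0
```

```bash
cat >> plan.py <<'E'
RB=tool([0,0,-1],[np.cos(.2157),np.sin(.2157),0])
E
python3 - <<'E'
from plan import *
p,r,o=pose()
p,r=rows(p,r,p+[0,0,.05],r,8)
p,r=rows(p,r,np.array([.56,-.15,.25]),RB,11)
E
```

```text
8 x [-0.0, 0.0022, -0.0059] [0.0, 0.0, 0.0]
11 x [0.0019, 0.0044, -0.0081] [1.82, 0.34, -1.74]
```

Call:
play_rows(commands=[[0,0.0022,-0.0059,0,0,0,1],[0,0.0022,-0.0059,0,0,0,1],[0,0.0022,-0.0059,0,0,0,1],[0,0.0022,-0.0059,0,0,0,1],[0,0.0022,-0.0059,0,0,0,1],[0,0.0022,-0.0059,0,0,0,1],[0,0.0022,-0.0059,0,0,0,1],[0,0.0022,-0.0059,0,0,0,1],[0,0,0,0,0,0,1],[0,0,0,0,0,0,1]])

```text
time_s: 8.63
ee_pos: [0.5312, -0.1738, 0.1548]
eef_rot: [2.788, 0.005, 1.449]
force: [-0.5, 0.4, -5.9]
grip_width: 0.0118
grip_force: 35.0
```

Call:
play_rows(commands=[[0.0019,0.0044,-0.0081,1.82,0.34,-1.74,1],[0.0019,0.0044,-0.0081,1.82,0.34,-1.74,1],[0.0019,0.0044,-0.0081,1.82,0.34,-1.74,1],[0.0019,0.0044,-0.0081,1.82,0.34,-1.74,1],[0.0019,0.0044,-0.0081,1.82,0.34,-1.74,1],[0.0019,0.0044,-0.0081,1.82,0.34,-1.74,1],[0.0019,0.0044,-0.0081,1.82,0.34,-1.74,1],[0.0019,0.0044,-0.0081,1.82,0.34,-1.74,1],[0.0019,0.0044,-0.0081,1.82,0.34,-1.74,1],[0.0019,0.0044,-0.0081,1.82,0.34,-1.74,1],[0.0019,0.0044,-0.0081,1.82,0.34,-1.74,1],[0,0,0,0,0,0,1],[0,0,0,0,0,0,1]])

```text
time_s: 9.72
ee_pos: [0.561, -0.1497, 0.2496]
eef_rot: [-3.141, -0.001, 1.787]
force: [0.0, -0.4, -5.9]
grip_width: 0.0119
grip_force: 35.0
```

Run:
```python
from plan import *
p,r,o=pose();print(p,(r.inv()*RB).as_rotvec())
rows(p,r,np.array([.5896,.2485,.24]),RB,16)
```

```text
[ 0.56097605 -0.14971412  0.2495873 ] [-0.00016177 -0.00076398  0.00031611]
16 x [0.0239, 0.0071, 0.0006] [-0.0, -0.0, 0.0]
```

Call:
play_rows(commands=[[0.012,0.0035,0.0006,0,0,0,1],[0.0239,0.0071,0.0006,0,0,0,1],[0.0239,0.0071,0.0006,0,0,0,1],[0.0239,0.0071,0.0006,0,0,0,1],[0.0239,0.0071,0.0006,0,0,0,1],[0.0239,0.0071,0.0006,0,0,0,1],[0.0239,0.0071,0.0006,0,0,0,1],[0.0239,0.0071,0.0006,0,0,0,1],[0.0239,0.0071,0.0006,0,0,0,1],[0.0239,0.0071,0.0006,0,0,0,1],[0.0239,0.0071,0.0006,0,0,0,1],[0.0239,0.0071,0.0006,0,0,0,1],[0.0239,0.0071,0.0006,0,0,0,1],[0.0239,0.0071,0.0006,0,0,0,1],[0.0239,0.0071,0.0006,0,0,0,1],[0.0239,0.0071,0.0006,0,0,0,1],[0.012,0.0035,0.0006,0,0,0,1],[0,0,0,0,0,0,1],[0,0,0,0,0,0,1],[0,0,0,0,0,0,1]])

```text
time_s: 11.38
ee_pos: [0.5892, 0.2472, 0.2403]
eef_rot: [-3.141, -0.0, 1.786]
force: [0.3, 0.5, -5.4]
grip_width: 0.0115
grip_force: 35.0
```

Run:
```python
from plan import *
p,r,o=pose();print(p,(r.inv()*RB).as_rotvec(),o['force'])
rows(p,r,np.array([.5896,.2485,.24]),RB,1)
a=ctrl.camera('scene');b=ctrl.camera('top');cv2.imwrite('pics/s3.png',a);cv2.imwrite('pics/t3.png',b)
# expected tiffin features: seat frame drawn on pictures
base=np.array([.5896,.2485,.012]);Rz=R.from_euler('z',.2157).as_matrix()
tc=p+[0,0,.0315+.019-.126]  # underside
out=[]
for i,n,x,y in((a,'scene',275,165),(b,'top',125,150)):
    c=cv2.resize(i[y:y+120,x:x+100],(400,480),interpolation=cv2.INTER_CUBIC)
    def dot(P,col): cv2.circle(c,tuple(int(v) for v in (proj(n,P)[0]-[x,y])*4),3,col,-1)
    for s in(1,-1):
        dot(base+Rz@[0,s*.055,.067],(0,0,255))
        for k in(1,-1):
            dot(tc+Rz@[k*.026,s*.056,.058],(0,255,255)); dot(base+Rz@[k*.06,s*.075,0],(255,0,255))
        dot(tc+Rz@[0,s*.045,.132],(255,255,0))
    out.append(c)
cv2.imwrite('pics/c6.png',np.hstack(out))
```

```text
[0.58924916 0.24721934 0.24028643] [-0.00081452 -0.00043372 -0.00024483] [ 0.31529614  0.47673754 -5.3689895 ]
1 x [0.0012, 0.0006, 0.0003] [-0.05, -0.02, -0.01]
```

View pics/c6.png

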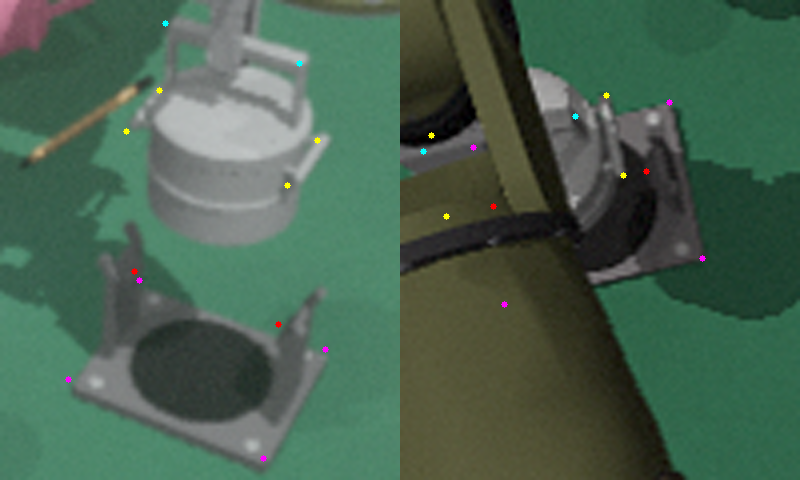

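```bash
python3 - <<'E' 2>&1 | tail -20
from fit import *
s0=cv2.imread('pics/s0.png').astype(float).mean(2);t0=cv2.imread('pics/t0.png').astype(float).mean(2)
def cen(i,q):
    x,y=int(round(q[0])),int(round(q[1]));w=i[y-3:y+4,x-3:x+4];w=np.clip(w-np.median(w)-8,0,None);g=np.mgrid[-3:4,-3:4]
    return np.array([x+(w*g[1]).sum()/w.sum(),y+(w*g[0]).sum()/w.sum()])
sg=[(1,1),(1,-1),(-1,-1),(-1,1)]
Tb=[cen(t0,B(*u)) for u in((487,394),(682,348),(718,511),(517,557))]
Sb=[cen(s0,C(*u)) for u in((143,398),(70,502),(265,581),(337,470))]
def P(p): 
    Rz=R.from_euler('z',p[2]).as_matrix(); return [np.array([p[0],p[1],.0135])+Rz@[s[0]*p[3],s[1]*p[4],0] for s in sg]
def match(p): # assign scene bolts
    q=proj('scene',P(p)); return [min(Sb,key=lambda s:np.linalg.norm(s-k)) for k in q]
x0=b.x
for nm,cams in(('top',1),('scene',2),('both',3)):
    def f(p):
        e=[]
        if cams&1:e.append((proj('top',P(p))-Tb).ravel())
        if cams&2:e.append((proj('scene',P(p))-match(p)).ravel())
        return np.concatenate(e)
    r=least_squares(f,x0); print(nm,r.x.round(4),f(r.x).round(1))
# tri each bolt centre mean
print('tri',tri(np.mean(Sb,0),np.mean(Tb,0)))
E
```

```text
base [0.5896 0.2485 0.2157 0.0502 0.0606] rms 0.8696654995997046 [-0.7  0.2 -0.2  0.2 -0.4  0.2 -0.3  0.3 -0.5 -0.7 -1.3 -0.7 -0.3  0.1
 -1.5  0.  -0.7 -1.3 -0.9 -1.2 -0.6 -1.1 -1.9 -1.5]
top [0.5914 0.249  0.2191 0.0502 0.06  ] [-0.1 -0.1 -0.   0.1  0.  -0.   0.1  0. ]
scene [0.5921 0.2529 0.1994 0.0496 0.0616] [ 0.5  0.6 -0.2 -0.4  0.4 -0.  -0.7 -0.2]
both [0.5915 0.2508 0.2113 0.0501 0.0609] [-0.9 -0.2 -0.2  0.2 -0.4  0.1 -1.  -0.1  0.  -0.1 -0.4 -0.4 -0.  -0.4
 -1.5 -1. ]
tri (array([0.59076223, 0.25100744, 0.0092302 ]), np.float64(0.0033574483403551064))
```

Call:
play_rows(commands=[[0.0009,0.0041,0.005,0,0,0,1],[0,0,0.01,0,0,0,1],[0,0,0.01,0,0,0,1],[0,0,0.01,0,0,0,1],[0,0,0.01,0,0,0,1],[0,0,0.01,0,0,0,1],[0,0,0.01,0,0,0,1],[0,0,0.01,0,0,0,1],[0,0,0.01,0,0,0,1],[0,0,0.01,0,0,0,1],[0,0,0.01,0,0,0,1],[0,0,0,0,0,0,1],[0,0,0,0,0,0,1],[0,0,0,0,0,0,1]])

```text
time_s: 12.65
ee_pos: [0.5933, 0.2501, 0.136]
eef_rot: [3.141, -0.001, 1.787]
force: [-0.1, -0.1, -5.3]
grip_width: 0.0114
grip_force: 35.0
```

Call:
play_rows(commands=[[0,0,0.002,0,0,0,1],[0,0,0.002,0,0,0,1],[0,0,0.002,0,0,0,1],[0,0,0,0,0,0,1],[0,0,0,0,0,0,1]])

```text
time_s: 13.07
ee_pos: [0.593, 0.2499, 0.1293]
eef_rot: [-3.141, -0.001, 1.787]
force: [-0.4, 0.7, -5.2]
grip_width: 0.0116
grip_force: 35.0
```

Call:
play_rows(commands=[[0,0,0.002,0,0,0,1],[0,0,0.002,0,0,0,1],[0,0,0.002,0,0,0,1],[0,0,0,0,0,0,1],[0,0,0,0,0,0,1]])

```text
time_s: 13.48
ee_pos: [0.593, 0.2499, 0.1232]
eef_rot: [-3.141, -0.001, 1.787]
force: [0.1, 0.4, -5.5]
grip_width: 0.0115
grip_force: 35.0
```

Call:
play_rows(commands=[[0,0,0.002,0,0,0,1],[0,0,0.002,0,0,0,1],[0,0,0,0,0,0,1],[0,0,0,0,0,0,1]])

```text
time_s: 13.82
ee_pos: [0.593, 0.2499, 0.1192]
eef_rot: [-3.141, -0.001, 1.787]
force: [0.3, 0.1, -4.8]
grip_width: 0.0115
grip_force: 35.0
```

Call:
play_rows(commands=[[0,0,0.002,0,0,0,1],[0,0,0.002,0,0,0,1],[0,0,0,0,0,0,1],[0,0,0,0,0,0,1]])

```text
time_s: 14.15
ee_pos: [0.5929, 0.25, 0.1152]
eef_rot: [-3.14, -0.001, 1.787]
force: [-0.0, -0.7, -5.9]
grip_width: 0.0116
grip_force: 35.0
```

Call:
play_rows(commands=[[0,0,0.002,0,0,0,1],[0,0,0.002,0,0,0,1],[0,0,0,0,0,0,1],[0,0,0,0,0,0,1]])

```text
time_s: 14.48
ee_pos: [0.593, 0.2499, 0.1112]
eef_rot: [-3.141, -0.001, 1.787]
force: [0.1, -1.2, -4.8]
grip_width: 0.0114
grip_force: 35.0
```

Call:
play_rows(commands=[[0,0,0.001,0,0,0,1],[0,0,0.001,0,0,0,1],[0,0,0,0,0,0,1],[0,0,0,0,0,0,1]])

```text
time_s: 14.82
ee_pos: [0.593, 0.25, 0.1093]
eef_rot: [-3.141, -0.001, 1.787]
force: [0.2, -0.8, -5.7]
grip_width: 0.0118
grip_force: 35.0
```

Call:
play_rows(commands=[[0,0,0.001,0,0,0,1],[0,0,0.001,0,0,0,1],[0,0,0,0,0,0,1],[0,0,0,0,0,0,1]])

```text
time_s: 15.15
ee_pos: [0.593, 0.25, 0.1073]
eef_rot: [-3.141, -0.001, 1.787]
force: [-0.1, 0.5, -6.5]
grip_width: 0.0114
grip_force: 35.0
```

Call:
play_rows(commands=[[0,0,0.001,0,0,0,1],[0,0,0.001,0,0,0,1],[0,0,0,0,0,0,1],[0,0,0,0,0,0,1]])

```text
time_s: 15.48
ee_pos: [0.593, 0.2499, 0.1053]
eef_rot: [-3.141, -0.001, 1.787]
force: [-0.5, 0.3, -4.7]
grip_width: 0.0118
grip_force: 35.0
```

Call:
play_rows(commands=[[0,0,0.001,0,0,0,1],[0,0,0,0,0,0,1],[0,0,0,0,0,0,1]])

```text
time_s: 15.73
ee_pos: [0.5931, 0.2499, 0.1044]
eef_rot: [-3.141, -0.001, 1.787]
force: [1.1, -0.4, -4.4]
grip_width: 0.0117
grip_force: 35.0
```

Run:
```python
from plan import *
print([ctrl.get_obs()[k] for k in('force','moment')])
```

```text
[array([ 1.13550097, -0.44151513, -4.39658534]), array([-0.29764003, -0.23765574, -0.01046693])]
```

Call:
play_rows(commands=[[0,0,0.001,0,0,0,1],[0,0,0,0,0,0,1],[0,0,0,0,0,0,1]])

```text
time_s: 15.98
ee_pos: [0.5932, 0.2497, 0.1035]
eef_rot: [-3.141, -0.0, 1.787]
force: [1.8, -2.7, -3.7]
grip_width: 0.0114
grip_force: 35.0
```

The +y lug is touching first, with a lateral force towards -y. I'll shift 1.5 mm that way.

Call:
play_rows(commands=[[-0.0015,0,0,0,0,0,1],[0,0,0,0,0,0,1],[0,0,0,0,0,0,1]])

```text
time_s: 16.23
ee_pos: [0.5931, 0.2487, 0.1032]
eef_rot: [-3.14, -0.001, 1.787]
force: [0.6, 0.6, -5.7]
grip_width: 0.0114
grip_force: 35.0
```

Call:
play_rows(commands=[[0,0,0.001,0,0,0,1],[0,0,0,0,0,0,1],[0,0,0,0,0,0,1]])

```text
time_s: 16.48
ee_pos: [0.5932, 0.2486, 0.1022]
eef_rot: [-3.141, -0.001, 1.787]
force: [-0.1, 0.8, -6.3]
grip_width: 0.0117
grip_force: 35.0
```

Call:
play_rows(commands=[[0,0,0.001,0,0,0,1],[0,0,0,0,0,0,1],[0,0,0,0,0,0,1]])

```text
time_s: 16.73
ee_pos: [0.5933, 0.2485, 0.1013]
eef_rot: [-3.141, -0.001, 1.787]
force: [0.1, -1.0, -5.7]
grip_width: 0.0112
grip_force: 35.0
```

Call:
play_rows(commands=[[0,0,0.001,0,0,0,1],[0,0,0,0,0,0,1],[0,0,0,0,0,0,1]])

```text
time_s: 16.98
ee_pos: [0.5933, 0.2484, 0.1003]
eef_rot: [-3.141, -0.001, 1.787]
force: [-0.1, -0.2, -4.8]
grip_width: 0.0117
grip_force: 35.0
```

Call:
play_rows(commands=[[0,0,0.001,0,0,0,1],[0,0,0,0,0,0,1],[0,0,0,0,0,0,1]])

```text
time_s: 17.23
ee_pos: [0.5934, 0.2484, 0.0994]
eef_rot: [-3.141, -0.001, 1.787]
force: [0.5, -1.2, -4.6]
grip_width: 0.0114
grip_force: 35.0
```

Call:
play_rows(commands=[[-0.0005,0,0.001,0,0,0,1],[0,0,0,0,0,0,1],[0,0,0,0,0,0,1]])

```text
time_s: 17.48
ee_pos: [0.5935, 0.2479, 0.0984]
eef_rot: [-3.141, -0.001, 1.787]
force: [0.3, -0.9, -4.7]
grip_width: 0.0115
grip_force: 35.0
```

Call:
play_rows(commands=[[0,0,0.001,0,0,0,1],[0,0,0,0,0,0,1],[0,0,0,0,0,0,1]])

```text
time_s: 17.73
ee_pos: [0.5935, 0.2479, 0.0975]
eef_rot: [-3.141, -0.001, 1.787]
force: [0.7, -1.8, -4.2]
grip_width: 0.0116
grip_force: 35.0
```

Call:
play_rows(commands=[[-0.0005,0,0.001,0,0,0,1],[0,0,0,0,0,0,1],[0,0,0,0,0,0,1]])

```text
time_s: 17.98
ee_pos: [0.5937, 0.2476, 0.0966]
eef_rot: [-3.141, -0.001, 1.787]
force: [1.1, -1.2, -1.8]
grip_width: 0.0115
grip_force: 35.0
```

Call:
play_rows(commands=[[0,0,0.0005,0,0,0,1],[0,0,0,0,0,0,1],[0,0,0,0,0,0,1]])

```text
time_s: 18.23
ee_pos: [0.5937, 0.2476, 0.0961]
eef_rot: [-3.141, -0.001, 1.787]
force: [-0.3, -0.7, 1.2]
grip_width: 0.0117
grip_force: 35.0
```

The hooks now carry the weight. Letting go and rising.

Call:
play_rows(commands=[[0,0,0,0,0,0,0.5],[0,0,0,0,0,0,0],[0,0,0,0,0,0,-0.3],[0,0,0,0,0,0,-0.3],[0,0,0,0,0,0,-0.3],[0,0,0,0,0,0,-0.3],[0,0,0,0,0,0,-0.3],[0,0,0,0,0,0,-0.3],[0,0,-0.004,0,0,0,-0.3],[0,0,-0.008,0,0,0,-0.3],[0,0,-0.008,0,0,0,-0.3],[0,0,-0.008,0,0,0,-0.3],[0,0,-0.008,0,0,0,-0.3],[0,0,-0.004,0,0,0,-0.3],[0,0,0,0,0,0,1],[0,0,0,0,0,0,1],[0,0,0,0,0,0,1]])

```text
time_s: 19.65
ee_pos: [0.5934, 0.2475, 0.1355]
eef_rot: [-3.14, -0.001, 1.787]
force: [0.3, 0.4, -0.7]
grip_width: 0.0442
grip_force: 0.0
```

Run:
```python
from plan import *
p,r,o=pose();print(p,o['force'],o['grip_width'])
a=ctrl.camera('scene');b=ctrl.camera('top');cv2.imwrite('pics/s4.png',a);cv2.imwrite('pics/t4.png',b)
base=np.array([.593,.2485,.012]);Rz=R.from_euler('z',.216).as_matrix()
n,x,y='scene',285,180
c=cv2.resize(a[y:y+90,x:x+90],(600,600),interpolation=cv2.INTER_CUBIC)
for s in(1,-1):
  for h,col in((.015,(255,255,0)),(0,(0,0,255))):
    q=proj(n,[base+Rz@[0,s*.045,.132+h],base+Rz@[.026,s*.056,.058+h]]); print(h,s,q.round(1).tolist())
    for u in q: cv2.circle(c,tuple(int(v) for v in (u-[x,y])*600/90),3,col,-1)
cv2.imwrite('pics/c7.png',c)
```

```text
[0.59338048 0.24745955 0.13546018] [ 0.27630137  0.43542849 -0.67019855] 0.04416996342625032
0.015 1 [[343.6, 223.9], [341.0, 251.3]]
0 1 [[343.0, 228.1], [340.4, 255.2]]
0.015 -1 [[312.7, 213.2], [303.6, 237.2]]
0 -1 [[312.3, 217.3], [303.4, 241.0]]
```

View pics/c7.png

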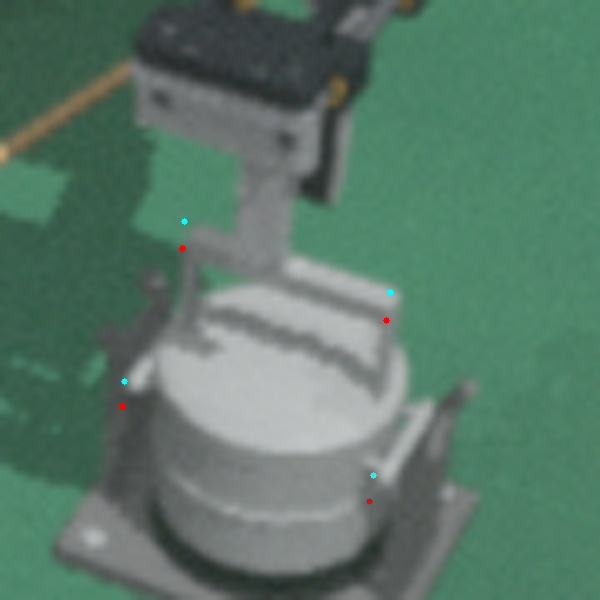

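The picture shows the tiffin upright and resting by its lugs on the hooks, with the handle ends near the raised (cyan) marks at (185,232) and (395,298). Now I'll shut the fingers and press on the middle of the bar.

Call:
play_rows(commands=[[0,0,0,0,0,0,1],[0,0,0,0,0,0,1],[0,0,0,0,0,0,1],[0,0,0,0,0,0,1],[0,0,0,0,0,0,1],[0,0,0,0,0,0,1],[0,0,0,0,0,0,1],[0,0,0,0,0,0,1],[0,0,0,0,0,0,1],[0,0,0,0,0,0,1],[0,0,0.004,0,0,0,1],[0,0,0.004,0,0,0,1],[0,0,0.002,0,0,0,1],[0,0,0,0,0,0,1],[0,0,0,0,0,0,1]], force=20)

```text
time_s: 21.0
ee_pos: [0.5935, 0.2475, 0.1256]
eef_rot: [-3.14, -0.001, 1.787]
force: [-0.1, 0.0, 0.3]
grip_width: 0.0008
grip_force: 0.0
```

Call:
play_rows(commands=[[0,0,0.001,0,0,0,1],[0,0,0.001,0,0,0,1],[0,0,0.001,0,0,0,1],[0,0,0,0,0,0,1]])

```text
time_s: 21.33
ee_pos: [0.5935, 0.2475, 0.1227]
eef_rot: [-3.141, -0.001, 1.787]
force: [0.5, -0.1, -0.4]
grip_width: 0.0004
grip_force: 0.0
```

Call:
play_rows(commands=[[0,0,0.001,0,0,0,1],[0,0,0,0,0,0,1]])

```text
time_s: 21.5
ee_pos: [0.5935, 0.2475, 0.1217]
eef_rot: [-3.141, -0.001, 1.787]
force: [1.2, -0.3, -0.8]
grip_width: 0.0004
grip_force: 0.0
```

Call:
play_rows(commands=[[0,0,0.001,0,0,0,1],[0,0,0.001,0,0,0,1],[0,0,0,0,0,0,1]])

```text
time_s: 21.75
ee_pos: [0.5937, 0.2475, 0.12]
eef_rot: [-3.141, -0.001, 1.787]
force: [0.4, -0.7, 1.1]
grip_width: 0.0002
grip_force: 0.5
```

Contact at about 0.120. Pressing on in small steps.

Call:
play_rows(commands=[[0,0,0.001,0,0,0,1],[0,0,0.001,0,0,0,1],[0,0,0,0,0,0,1]])

```text
time_s: 22.0
ee_pos: [0.594, 0.2476, 0.1186]
eef_rot: [3.141, -0.001, 1.787]
force: [-0.4, -1.2, 6.4]
grip_width: 0.0005
grip_force: 2.8
```

Call:
play_rows(commands=[[0,0,0.001,0,0,0,1],[0,0,0.001,0,0,0,1],[0,0,0,0,0,0,1]])

```text
time_s: 22.25
ee_pos: [0.5944, 0.2474, 0.1172]
eef_rot: [3.14, -0.0, 1.787]
force: [0.7, -2.7, 8.8]
grip_width: 0.0006
grip_force: 4.7
```

Call:
play_rows(commands=[[0,0,0.001,0,0,0,1],[0,0,0.001,0,0,0,1],[0,0,0,0,0,0,1]])

```text
time_s: 22.5
ee_pos: [0.5949, 0.2463, 0.1154]
eef_rot: [3.139, 0.001, 1.786]
force: [2.2, -8.5, 10.7]
grip_width: 0.0003
grip_force: 5.4
```

Call:
play_rows(commands=[[0,0,-0.004,0,0,0,1],[0,0,-0.004,0,0,0,1],[0.004,-0.001,0,0,0,0,1],[0,0,0,0,0,0,1],[0,0,0.001,0,0,0,1],[0,0,0,0,0,0,1]])

```text
time_s: 23.0
ee_pos: [0.5915, 0.2514, 0.1203]
eef_rot: [-3.14, -0.001, 1.788]
force: [0.4, 0.6, 0.6]
grip_width: 0.0003
grip_force: 0.0
```

Run:
```python
from plan import *
p,r,o=pose();print(p,o['force'],o['moment'])
a=ctrl.camera('scene');cv2.imwrite('pics/s5.png',a)
s=cv2.imread('pics/s4.png')
# shifts s4->s5 of patches on the tiffin: left/right body, right lug, near handle post (template matching, subpixel)
def sh(x,y,w,h):
    t=s[y:y+h,x:x+w];k=6;f=4
    T=cv2.resize(t,None,fx=f,fy=f,interpolation=3);A=cv2.resize(a[y-k:y+h+k,x-k:x+w+k],None,fx=f,fy=f,interpolation=3)
    m=cv2.matchTemplate(A,T,cv2.TM_CCOEFF_NORMED);_,v,_,l=cv2.minMaxLoc(m);return round(v,3),l[0]/f-k,l[1]/f-k
for nm,b in dict(rlug=(339,239,14,14),llug=(301,230,10,12),rhandle=(334,218,14,14),lhandle=(309,212,12,14),body=(305,235,40,32),base=(293,252,14,14)).items(): print(nm,sh(*b))
```

```text
[0.59146197 0.25138042 0.12034354] [0.41414845 0.59343438 0.56133936] [-0.10411385 -0.04108432 -0.02144511]
rlug (0.955, -1.0, 1.0)
llug (0.926, -1.0, 4.0)
rhandle (0.945, -3.0, 1.0)
lhandle (0.646, -6.0, -6.0)
body (0.91, 0.0, 2.0)
base (0.978, 0.0, 0.0)
```

The −y lug has gone down about 15 mm (clicked) and the +y one has not, so the tiffin leans slightly. I'll lift off, move about 14 mm towards +y along the bar, and press that side down, following the bar as it rights itself.

Call:
play_rows(commands=[[0,0.001,-0.004,0,0,0,1],[0.007,0,0,0,0,0,1],[0.007,0,0,0,0,0,1],[0,0,0.003,0,0,0,1],[0,0,0.002,0,0,0,1],[0,0,0.001,0,0,0,1],[0,0,0,0,0,0,1]])

```text
time_s: 23.63
ee_pos: [0.5895, 0.265, 0.1183]
eef_rot: [-3.14, -0.001, 1.787]
force: [-0.6, -0.2, -0.0]
grip_width: 0.0005
grip_force: 0.0
```

Call:
play_rows(commands=[[0,0,0.001,0,0,0,1],[0,0,0,0,0,0,1]])

```text
time_s: 23.8
ee_pos: [0.5897, 0.2649, 0.1177]
eef_rot: [-3.141, -0.001, 1.787]
force: [0.2, 0.4, 1.0]
grip_width: 0.0008
grip_force: 0.0
```

Call:
play_rows(commands=[[0,0,0.001,0,0,0,1],[0,0,0.001,0,0,0,1],[0,0,0,0,0,0,1]])

```text
time_s: 24.05
ee_pos: [0.5896, 0.265, 0.1157]
eef_rot: [-3.141, -0.001, 1.787]
force: [0.1, 0.0, 0.1]
grip_width: 0.0005
grip_force: 0.0
```

Call:
play_rows(commands=[[0,0,0.001,0,0,0,1],[0,0,0.001,0,0,0,1],[0,0,0,0,0,0,1]])

```text
time_s: 24.3
ee_pos: [0.5897, 0.2651, 0.1138]
eef_rot: [-3.141, -0.001, 1.787]
force: [0.6, 0.6, 0.5]
grip_width: 0.0001
grip_force: 0.2
```

Call:
play_rows(commands=[[0,0,0.001,0,0,0,1],[0.0005,0,0.001,0,0,0,1],[0,0,0,0,0,0,1]])

```text
time_s: 24.55
ee_pos: [0.59, 0.266, 0.1127]
eef_rot: [3.141, -0.001, 1.787]
force: [-0.5, 1.8, 4.9]
grip_width: 0.0003
grip_force: 2.6
```

Call:
play_rows(commands=[[0.0007,0,0.001,0,0,0,1],[0.0007,0,0.001,0,0,0,1],[0,0,0,0,0,0,1]])

```text
time_s: 24.8
ee_pos: [0.5897, 0.2678, 0.1111]
eef_rot: [3.14, -0.002, 1.787]
force: [-1.3, 3.1, 8.2]
grip_width: 0.0007
grip_force: 3.5
```

Call:
play_rows(commands=[[0.0005,0,0.001,0,0,0,1],[0.0005,0,0.001,0,0,0,1],[0,0,0,0,0,0,1]])

```text
time_s: 25.05
ee_pos: [0.5896, 0.2693, 0.1096]
eef_rot: [3.139, -0.003, 1.788]
force: [-1.7, 5.2, 10.0]
grip_width: 0.0005
grip_force: 4.8
```

Call:
play_rows(commands=[[0.001,0,0.001,0,0,0,1],[0.001,0,0.001,0,0,0,1],[0,0,0,0,0,0,1]])

```text
time_s: 25.3
ee_pos: [0.5886, 0.2702, 0.1061]
eef_rot: [-3.141, -0.001, 1.788]
force: [0.6, 0.2, -0.7]
grip_width: 0.0004
grip_force: 0.0
```

That was a click: the force vanished. I'll lift, return to the middle, check the image numerically, and press once centrally to confirm it is home.

Call:
play_rows(commands=[[0,0,-0.006,0,0,0,1],[0,0,-0.006,0,0,0,1],[-0.01,0,0,0,0,0,1],[-0.011,0,0,0,0,0,1],[0,0,0,0,0,0,1],[0,0,0,0,0,0,1]])

```text
time_s: 25.8
ee_pos: [0.5934, 0.2483, 0.1177]
eef_rot: [-3.14, -0.001, 1.786]
force: [0.1, 0.8, -0.2]
grip_width: 0.0004
grip_force: 0.0
```

```bash
cat > chk.py <<'E'
from plan import *
import sys
p,r,o=pose();print(p,o['force'])
a=ctrl.camera('scene');cv2.imwrite('pics/%s.png'%sys.argv[1],a)
s=cv2.imread('pics/s4.png')
def sh(x,y,w,h):
    t=s[y:y+h,x:x+w];k=7;f=4
    T=cv2.resize(t,None,fx=f,fy=f,interpolation=3);A=cv2.resize(a[y-k:y+h+k,x-k:x+w+k],None,fx=f,fy=f,interpolation=3)
    m=cv2.matchTemplate(A,T,cv2.TM_CCOEFF_NORMED);_,v,_,l=cv2.minMaxLoc(m);return round(v,3),l[0]/f-k,l[1]/f-k
for nm,b in dict(rlug=(339,239,14,14),llug=(301,230,10,12),rhandle=(334,218,14,14),body=(305,235,40,32),band=(310,250,30,12),base=(293,252,14,14)).items(): print(nm,sh(*b))
E
python3 chk.py s6
```

```text
[0.59337745 0.24828181 0.11771706] [ 0.08621741  0.75425407 -0.1661081 ]
rlug (0.723, -2.0, 4.0)
llug (0.965, -1.0, 4.0)
rhandle (0.978, -1.0, 4.0)
body (0.897, -1.0, 3.0)
band (0.855, -1.0, 4.0)
base (0.976, 0.0, 0.0)
```

Call:
play_rows(commands=[[0,0,0.004,0,0,0,1],[0,0,0.004,0,0,0,1],[0,0,0.002,0,0,0,1],[0,0,0,0,0,0,1]])

```text
time_s: 26.18
ee_pos: [0.5927, 0.2495, 0.1069]
eef_rot: [-3.139, -0.0, 1.788]
force: [0.2, -0.6, -0.2]
grip_width: 0.0008
grip_force: 0.0
```

Call:
play_rows(commands=[[0,0,0.001,0,0,0,1],[0,0,0.001,0,0,0,1],[0,0,0,0,0,0,1]])

```text
time_s: 26.43
ee_pos: [0.5931, 0.2494, 0.1057]
eef_rot: [-3.141, -0.001, 1.787]
force: [-0.8, 0.1, -0.5]
grip_width: 0.0005
grip_force: 0.0
```

Call:
play_rows(commands=[[0,0,0.001,0,0,0,1],[0,0,0.001,0,0,0,1],[0,0,0,0,0,0,1]])

```text
time_s: 26.68
ee_pos: [0.5933, 0.2495, 0.1044]
eef_rot: [3.142, -0.001, 1.787]
force: [-1.9, -1.3, 4.5]
grip_width: 0.0004
grip_force: 2.2
```

Call:
play_rows(commands=[[0,0,0.001,0,0,0,1],[0,0,0,0,0,0,1]])

```text
time_s: 26.85
ee_pos: [0.5934, 0.2495, 0.1044]
eef_rot: [3.141, -0.001, 1.787]
force: [-4.4, -2.3, 11.1]
grip_width: 0.0007
grip_force: 5.8
```

Call:
play_rows(commands=[[0,0,0.001,0,0,0,1],[0,0,0.001,0,0,0,1],[0,0,0,0,0,0,1]])

```text
time_s: 27.1
ee_pos: [0.5939, 0.2497, 0.1043]
eef_rot: [3.139, -0.001, 1.787]
force: [-8.4, -3.7, 24.1]
grip_width: 0.0003
grip_force: 12.4
```

The tiffin stops rigidly after a 15.6 mm drop (24 N, no further movement), so it is home. Retreating.

Call:
play_rows(commands=[[0,0,-0.004,0,0,0,1],[0,0,-0.01,0,0,0,1],[0,0,-0.02,0,0,0,1],[0,0,-0.03,0,0,0,1],[0,0,-0.03,0,0,0,1],[0,0,-0.02,0,0,0,1],[0,0,0,0,0,0,1],[0,0,0,0,0,0,1],[0,0,0,0,0,0,1]])

```text
time_s: 27.85
ee_pos: [0.5929, 0.2492, 0.2138]
eef_rot: [-3.139, -0.001, 1.787]
force: [-0.3, -0.5, -1.6]
grip_width: 0.0004
grip_force: 0.0
```

```bash
python3 chk.py s7
python3 - <<'E'
from h import *
a=cv2.imread('pics/s7.png');s=cv2.imread('pics/s0.png')
for nm,(x,y,w,h) in dict(stapler=(238,203,36,36),pencil=(278,182,38,28),bowl=(202,230,48,36),tumbler=(240,245,34,46),dabba=(166,196,34,38),note=(378,228,88,66)).items():
    m=cv2.matchTemplate(a[y-6:y+h+6,x-6:x+w+6],s[y:y+h,x:x+w],cv2.TM_CCOEFF_NORMED);_,v,_,l=cv2.minMaxLoc(m);print(nm,round(v,3),l[0]-6,l[1]-6)
E
```

```text
[0.59290319 0.24920793 0.21383118] [-0.2583175  -0.49583266 -1.62154509]
rlug (0.733, -2.0, 4.0)
llug (0.955, -1.0, 4.0)
rhandle (0.978, -1.0, 4.0)
body (0.899, -1.0, 3.0)
band (0.873, -1.0, 4.0)
base (0.988, 0.0, 0.0)
stapler 0.894 0 0
pencil 0.556 0 0
bowl 0.999 0 0
tumbler 0.995 0 0
dabba 0.999 0 0
note 0.997 0 0
```

```bash
python3 -c "
from station import ctrl
print(ctrl.hand_in())"
```

```text
the job is handed in; nothing more can be done
None
```

The tiffin was set on the hooks, released, pressed home and handed in at about 28 s; the −y hook clicked first, leaving it leaning until an off-centre press clicked the +y hook, and one early touch on the handle reached about 64 N at the wrist (limit 120 N).

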